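# Empty the spent-vial pan into the receiving box

## Robot

A 6-joint arm with a two-finger parallel gripper is mounted at the origin on a cart in front of the work surface, level with it; the furniture and walls round the work are solid. World frame = base frame: x ahead of the robot, y to its left, z up, the work surface at z = 0. Lengths are in m, angles in degrees, forces in N, time in s.
With the tool pointing down it reaches from about 0.325 to 0.85 m from the base axis. Payload 15.5 kg.
Tool frame: the origin (TCP) lies midway between the tips of the shut fingers; the grasp point (between the pads) lies 19 mm behind it; z points along the fingers, y is the line along which they close (so a half turn about z gives the same grasp; the last joint's range is limited). The gripper opens to 91 mm and grips with 3 to 60 N. Pads are 32 mm wide; open, the fingers measure 118 mm over their backs; the gripper's body (76 mm by 178 mm) begins 60 mm behind the grasp point.
Start: joints at [-76.69, 28.281, 77.091, -0, 74.628, -5.472], TCP at [0.201, -0.592, 0.214] pointing down, gripper open.
Joint ranges: [-166.48, 166.48], [-47.26, 123.95], [12.59, 153.08], [-70.14, 250.14], [6.76, 159.57], [-176.63, 176.63]. Speed limits (degrees/s): [108.29, 108.29, 147.25, 172.46, 172.46, 172.46].

## Interface

Orientations are given as a 3x3 rotation matrix whose columns are the frame's x, y, z axes.
In Python, from bench import ctrl gives the robot as it stands. The module is installed in compiled form; this text tells all that it offers. Calls block until the motion is done:
- ctrl.goto(position, orientation): joint-space move of the TCP to a pose.
- ctrl.move_l(position, vel=0.15, ori=None, contact_N=None): straight line of the TCP; ori=None keeps the orientation; vel is the mean speed in m/s. With contact_N (N) it stops when the force on the tool has changed by that much, and returns True; else False.
- ctrl.movej(angles): joint-space move.
- ctrl.command_gripper(opening): opening from 0.0 (shut) to 1.0 (fully open); the grip force is fixed at half the most; returns when the fingers have stopped.
- ctrl.sleep(seconds).
- ctrl.ik(position, orientation): joint angles nearest the present ones, or None.
- ctrl.read_camera(name): name is "side" or "top"; returns the picture (480x640x3 uint8, blue, green, red); there is no depth.
- ctrl.camera_params(name): a dict with "fx", "fy", "cx", "cy" (pixels), "pose" (4x4, takes a point from camera to world coordinates). Camera axes: x right, y up, looking along -z (the intrinsics and any distortion apply to the point x, -y, -z); pixel columns grow to the right and rows downward; lengths in m; the calibration is good to about 2 mm. A picture is of the moment at which its call begins. camera_params takes no time and is no camera call.
A pose or a line that the arm cannot do raises ctrl.MotionError and nothing moves.
- ctrl.sign_off(): hands the job in; it is judged then, once.
Readings, each from a call of its own:
- ctrl.current_t(): time.
- ctrl.current_q(): joint angles.
- ctrl.current_dq(): joint speeds.
- ctrl.current_effort(): joint torques, N m.
- ctrl.current_tool_pos(): TCP position.
- ctrl.current_eef_rot(): TCP orientation.
- ctrl.current_contact_force(): force on the tool from outside, world axes, zero at the start.
- ctrl.current_wrist_torque(): the same for the moment, N m.
- ctrl.current_grip_width(): opening from 0.0 (shut) to 1.0 (fully open).
- ctrl.current_grasp_force(): force on a finger pad.
Only numpy, scipy, OpenCV 4.12 (cv2) and the standard library are available. Lean on these libraries where they do the work, as an engineer would, in place of code of your own. Each camera call takes 0.05 s, during which the arm holds its last target. There are 200 camera calls.

## Task

Slide the white receiving box along its rails until it is centred under the spout of the chute. Then lift the tipping pan by its tab so that both spent vials roll down the chute into the box, and leave the pan standing tipped up by about 40 degrees from where it rested, with the box still under the spout. Do not touch the vials with the gripper, and leave the other things on the bench where they are.

Things in the scene. Friction and masses are not known exactly. Their poses are not given: they have to be found in the camera images.
- station: Fixed sheet-metal station; origin on the worktop under the chute, y along the rails, z up. Base plate x -73..97, y -295..145, 10 mm thick. Chute over the rails: side walls x +-64, front plate y -54, from z 108 to 195 mm; above that the front plate flares out at 45 degrees to y -121, z 260 mm, over where the box's tab ends up, so an upright gripper hits it there. Posts at x +87.
- spout_mouth (a point): Centre of the chute's open lower mouth, 108 mm above the worktop, at station x 0, y -22 mm; axes as the station's.
- carriage (a joint): Position of the receiving box along the rails (m): 0 at the right-hand end stop, growing along station +y (to the left) up to 0.24. The box is centred under the spout at 0.180. It slides with about 2.5 N of friction and stays where it is left.
- box_floor (a point): Centre of the inner floor of the receiving box (moves with it), 26 mm above the worktop; axes as the station's. White open box, outside 138 (x) by 128 (y) by 70 mm, walls 4 mm; its rim is 92 mm above the worktop.
- carriage_grip (a point): Grasp point of the box's tab: flat aluminium, 36 mm wide along station x, 10 thick, 60 long, leaning out 35 degrees from vertical (upper end to station -y). The point is mid-thickness, 22 mm below the upper end along the lean, 109 mm from the box's middle in -y, 90 mm above the worktop; axes as the station's. Take it across its 36 mm width, tool leaning as the tab leans.
- pan (a joint): Angle of the tipping pan (rad): 0 at rest on its lower stop (floor sloping 8 degrees down away from the chute), growing as its tab end is lifted, stop at 1.1. 40 degrees is 0.70. The stiff hinge (about 0.55 N m friction) keeps the pan where it is released; lifting takes about 5 N at the tab. The vials roll out once it is lifted past about 8 degrees.
- pan_hinge (a point): On the pan's hinge line (parallel to station x) at the pan's lip, middle of its width; station x 0, y 75, 190 mm above the worktop. Axes turn with the pan; at angle 0 they are the station's.
- pan_grip (a point): Grasp point of the tab at the pan's +y end: flat aluminium, 36 mm wide along x, 10 thick, 60 long, leaning out 15 degrees from vertical at angle 0 (upper end to station +y). Mid-thickness, 22 mm below the upper end; in the pan's axes y 160, z 37 mm from the hinge. Axes and tab turn with the pan about +x. Pan 110 mm wide, 120 long, walls 32 high inside.
- vial_back_mid (a point): Middle of the spent vial lying at the back of the pan, along station x: 27 mm diameter, 95 mm long, about 40 g.
- vial_front_mid (a point): Middle of the spent vial lying in the pan beside it, nearer the chute; the same size.
- by_tape_roll: Bystander, to be left alone: flat white tape roll, 69 mm wide, 19 high. Origin under its centre.
- by_amber_250: Bystander, to be left alone: larger amber bottle, 145 mm tall. Origin under its centre.
- by_amber_100: Bystander, to be left alone: smaller amber bottle, 105 mm tall. Origin under its centre.
- by_beaker_100: Bystander, to be left alone: clear beaker, 66 mm tall. Origin under its centre.
- by_label_roll: Bystander, to be left alone: flat green label roll, 65 mm wide, 28 high. Origin under its centre.
- by_wash_bottle: Bystander, to be left alone: wash bottle, 192 mm tall. Origin under its centre.
Not all that is in view belongs to the job. What is shaped like the part that bears vial_front_mid but green is not meant.

How it is judged:
By the outcome, as a careful person would: the job done as asked, in the order asked, and still so for the second after the job is handed in, with the robot touching nothing.
It also fails if it takes over 54 s, if anything falls off the work surface, if the arm or the gripper's body presses on something with over 40 N, if the wrist force passes 120 N, or if a joint passes its speed limit or range.

## Working session

There is one attempt and no reset: what is moved stays moved. The work goes in short steps, each a Python script; the robot and the scene stay as the last script left them, time stands still between calls to the robot, and variables do not carry over. Pictures are saved under pics/ and viewed, at most 10 in all, crops included, and the job is handed in when it is done.

```bash
mkdir -p pics; python3 - <<'E'
from bench import ctrl
import cv2
for n in("side","top"):
    cv2.imwrite(f"pics/{n}0.png",ctrl.read_camera(n)); print(n,ctrl.camera_params(n))
print(ctrl.current_t(),ctrl.current_eef_rot())
E
```

```text
side {'fx': 440.0291001992612, 'fy': 440.0291001992612, 'cx': 323.2254050948168, 'cy': 236.18097044457198, 'pose': array([[-0.79013076,  0.52138308, -0.32226241,  0.16005068],
       [-0.61284909, -0.66303976,  0.42987704,  0.5539743 ],
       [ 0.01045782,  0.5371573 ,  0.84341726,  1.18111911],
       [ 0.        ,  0.        ,  0.        ,  1.        ]])}
top {'fx': 531.6233373228804, 'fy': 531.6233373228804, 'cx': 312.83730277031646, 'cy': 248.20216239088302, 'pose': array([[ 0.02347058,  0.99836176, -0.05218171,  0.4863297 ],
       [-0.9996797 ,  0.02393181,  0.00823173,  0.03346205],
       [ 0.00946705,  0.05197179,  0.99860368,  1.44098647],
       [ 0.        ,  0.        ,  0.        ,  1.        ]])}
0.1 [[ 9.46765655e-01  3.21923492e-01 -2.43944570e-04]
 [ 3.21923569e-01 -9.46765106e-01  1.02477304e-03]
 [ 9.89403099e-05 -1.04875143e-03 -9.99999445e-01]]
```

View pics/side0.png

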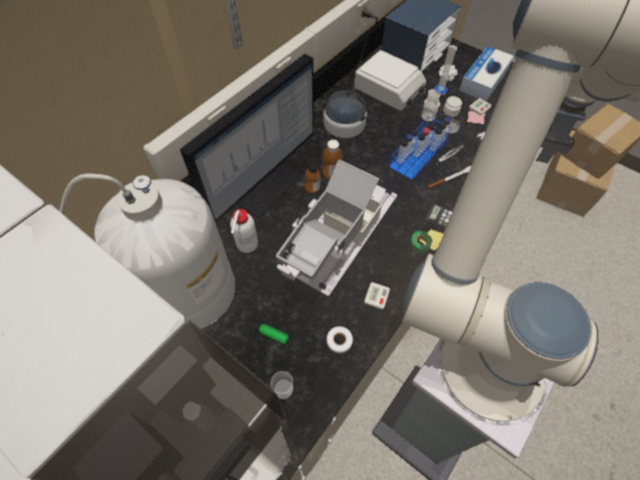

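View pics/top0.png

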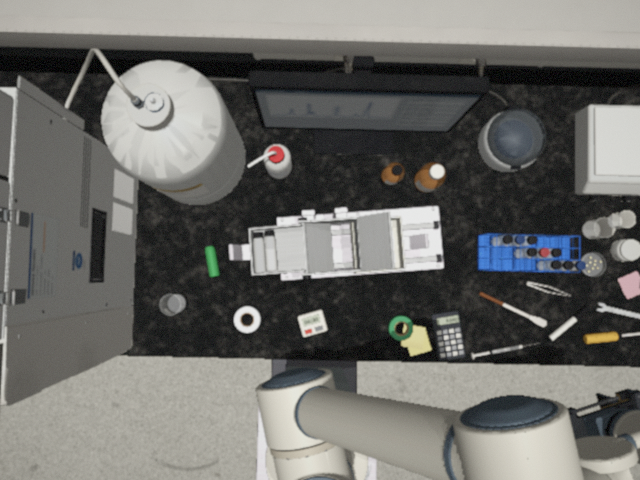

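The top view shows the station at px 230–445 × 205–280. The pan is on the left with its tab near (238,253), and the green decoy vial is at (212,262). I'll enlarge it.

```bash
python3 - <<'E'
import cv2
a=cv2.imread("pics/top0.png")[195:290,222:452]; cv2.imwrite("pics/tz.png",cv2.resize(a,None,fx=3.4,fy=3.4,interpolation=cv2.INTER_CUBIC))
a=cv2.imread("pics/side0.png")[155:295,270:405]; cv2.imwrite("pics/sz.png",cv2.resize(a,None,fx=4.2,fy=4.2,interpolation=cv2.INTER_CUBIC))
E
```

```text
(no output)
```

View pics/tz.png

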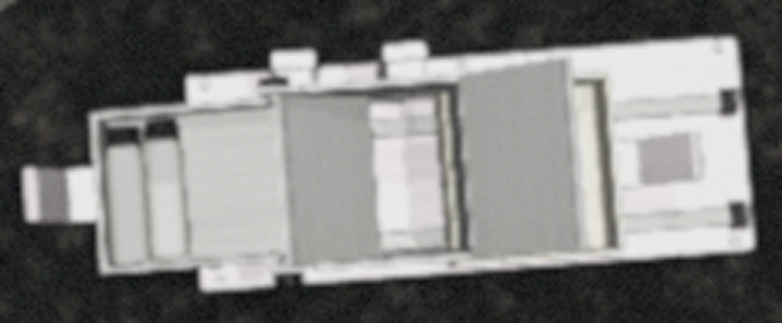

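View pics/sz.png

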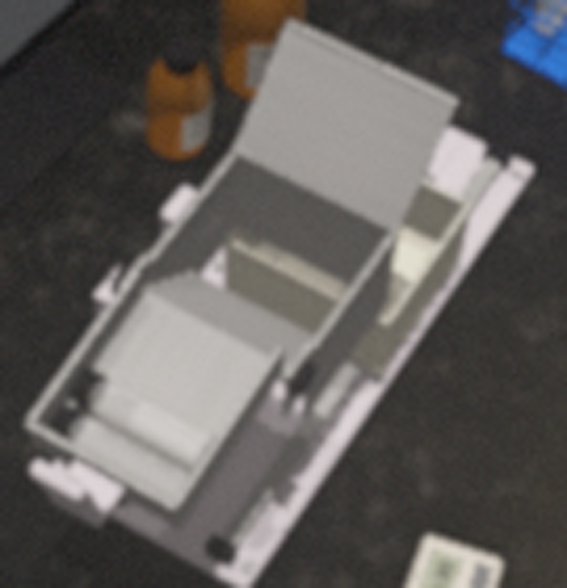

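The crops show the base plate corners at tz (737,38), (752,248), (187,75) and (200,290). The box's −y rim runs along tz (605,80)–(617,245), the box tab is near (668,160), and both vials are in the pan. Next I'll compute the poses.

```bash
cat > h.py <<'E'
from bench import ctrl
import numpy as np, cv2
def cast(n,uv,z):
    p=ctrl.camera_params(n);T=p["pose"]
    d=np.array([(uv[0]-p["cx"])/p["fx"],-(uv[1]-p["cy"])/p["fy"],-1]);d=T[:3,:3]@d
    return T[:3,3]+d*(z-T[2,3])/d[2]
def proj(n,P):
    p=ctrl.camera_params(n);T=p["pose"];c=T[:3,:3].T@(np.array(P)-T[:3,3])
    return np.array([p["cx"]-p["fx"]*c[0]/c[2],p["cy"]+p["fy"]*c[1]/c[2]])
tz=lambda u,v:(222+(u+.5)/3.4-.5,195+(v+.5)/3.4-.5)
E
python3 - <<'E'
from h import *
S=np.array([[97,-295],[-73,-295],[97,145],[-73,145]])/1e3
W=np.array([cast("top",tz(*c),.010)[:2] for c in[(737,38),(752,248),(187,75),(200,290)]])
sc,ws=S.mean(0),W.mean(0);U,D,V=np.linalg.svd((S-sc).T@(W-ws));R=V.T@U.T;t=ws-R@sc
print("yaw",np.degrees(np.arctan2(R[1,0],R[0,0])),"t",t,"res",((W-t)-S@R.T).round(4).tolist())
np.savez("st.npz",R=R,t=t)
loc=lambda uv,z:((cast("top",tz(*uv),z)[:2]-t)@R*1e3).round(1)
print("rim",loc((605,80),.092),loc((617,245),.092), "rim +y",loc((447,90),.092),loc((460,250),.092))
print("box tab upper end",loc((697,158),.108))
print("pan tab upper end",loc((24,195),.248),"pan far rim",loc((90,112),.2),loc((100,273),.2))
# camera-side check: plate corners
for s in S: print(proj("side",np.r_[R@s+t,.01]).round(1))
R3=np.eye(3);R3[:2,:2]=R;st=lambda x,y,z:np.r_[R@[x,y]+t,z]
def tool(lean,sgn): # upper end leans to +y by lean (deg)
    a=np.radians(lean);z=R3@[0,-np.sin(a),-np.cos(a)];y=sgn*R3[:,0];return np.c_[np.cross(y,z),y,z]
for sg in(1,-1):
    for y in(-.311,-.131):
        O=tool(-35,sg);print(sg,y,ctrl.ik(st(0,y,.09)+.019*O[:,2],O))
    for th in(0,20,40):
        a=np.radians(th);O=tool(15-th,sg);print(sg,th,ctrl.ik(st(0,.075+.16*np.cos(a)-.037*np.sin(a),.19+.16*np.sin(a)+.037*np.cos(a))+.019*O[:,2],O))
E
```

```text
yaw 5.399480819435534 t [ 0.56079152 -0.03101582] res [[-0.0008, -0.0006], [0.0013, 0.0016], [0.0002, -0.001], [-0.0008, 0.0001]]
rim [  62.1 -172.8] [ -62. -172.] rim +y [ 62.8 -53.8] [-57.4 -54.6]
box tab upper end [  -2.1 -233.4]
pan tab upper end [ -2.2 244.4] pan far rim [ 54.3 202.5] [-56.6 202.9]
[353.6 172.6]
[397.2 193.6]
[280.2 266.2]
[327.9 294. ]
1 -0.311 [-45.37171502  54.22756923  55.75236054  21.48315304  97.91297956
 -53.12518247]
1 -0.131 [-35.74001288  45.84287149  77.3326542   25.83639555  82.39163399
 -50.50948253]
1 0 [ 22.90905766  27.5441605   81.42724387 -14.73109768  76.09109014
  21.70401901]
1 20 [ 9.54061063 20.96291884 82.14670649  5.12726575 76.58034398  2.96393464]
1 40 [ -5.96914876  19.84023655  82.01975965  24.62122472  83.98799501
 -15.25660256]
-1 -0.311 [-45.37171502  54.22756923  55.75236054  21.48315304  97.91297956
 126.87481753]
-1 -0.131 [-35.74001288  45.84287149  77.3326542   25.83639555  82.39163399
 129.49051747]
-1 0 [  22.90905766   27.5441605    81.42724387  -14.73109768   76.09109014
 -158.29598099]
-1 20 None
-1 40 [ -5.96914876  19.84023655  82.01975965  24.62122472  83.98799501
 164.74339744]
```

Everything agrees: yaw 5.4°, and box mid at y ≈ −108 from both the rim and the tab, so carriage ≈ 0.094. Next I'll grasp the box tab.

```bash
cat >> h.py <<'E'
try:
    _s=np.load("st.npz");R,t=_s["R"],_s["t"];R3=np.eye(3);R3[:2,:2]=R
except FileNotFoundError: pass
st=lambda x,y,z:np.r_[R@[x,y]+t,z]
def tool(lean,sgn=1):
    a=np.radians(lean);z=R3@[0,-np.sin(a),-np.cos(a)];y=sgn*R3[:,0];return np.c_[np.cross(y,z),y,z]
def tcp(g,O,back=0): return g+(.019-back)*O[:,2]
E
python3 - <<'E'
from h import *
O=tool(-35);g=st(-.001,-.217,.09)
ctrl.move_l([.201,-.592,.30],vel=.2)
ctrl.goto(tcp(g,O,.18),O); print(ctrl.current_t(),ctrl.current_tool_pos()-tcp(g,O,.18))
cv2.imwrite("pics/a.png",ctrl.read_camera("top"))
ctrl.move_l(tcp(g,O,.06),vel=.15)
print(ctrl.move_l(tcp(g,O),vel=.06,contact_N=6),ctrl.current_contact_force())
cs=ctrl.read_camera("side")[130:310,250:430]
cv2.imwrite("pics/b.png",np.hstack([cv2.resize(cs,(400,400)),cv2.resize(ctrl.read_camera("top")[150:330,270:450],(400,400))]))
print(ctrl.current_t())
E
```

```text
2.3833 [-0.00055705 -0.00098539  0.00045778]
False [ 0.44310283 -0.1835738   0.55898703]
4.6333
```

View pics/b.png

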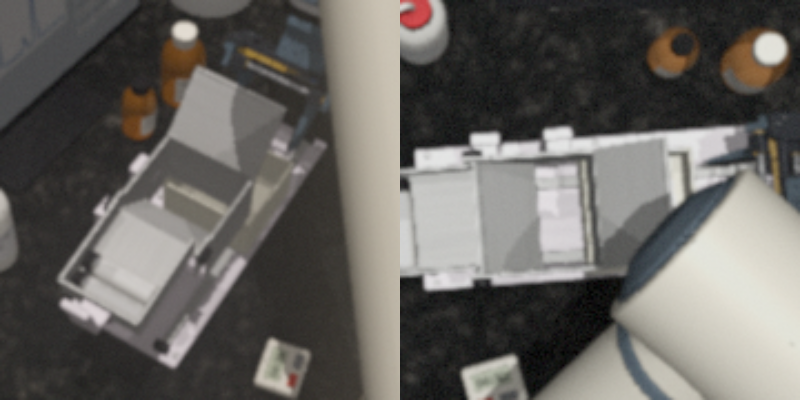

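The side view shows the gripper around the box tab behind the flare, and the top view is mostly hidden by the forearm. No contact was felt. Next I'll close and slide.

```bash
python3 - <<'E'
from h import *
ctrl.command_gripper(0.0);print("w",ctrl.current_grip_width()*91,ctrl.current_grasp_force(),ctrl.current_contact_force())
O=tool(-35);
r=ctrl.move_l(tcp(st(-.001,-.131,.09),O),vel=.05,contact_N=25);print(r,ctrl.current_contact_force(),ctrl.current_tool_pos()-tcp(st(-.001,-.131,.09),O),ctrl.current_grip_width()*91)
cs=ctrl.read_camera("side")[130:310,250:430]
cv2.imwrite("pics/c.png",np.hstack([cv2.resize(cs,(400,400)),cv2.resize(ctrl.read_camera("top")[150:330,270:450],(400,400))]))
print(ctrl.current_t())
E
```

```text
w 35.7564714797159 30.00233620405197 [ 2.79934306  0.01465987 -1.26370085]
False [ 2.05138755  0.26923599 -1.24026852] [-5.04822108e-05  7.07755679e-05 -1.54615408e-05] 35.59781459876728
7.4833
```

View pics/c.png

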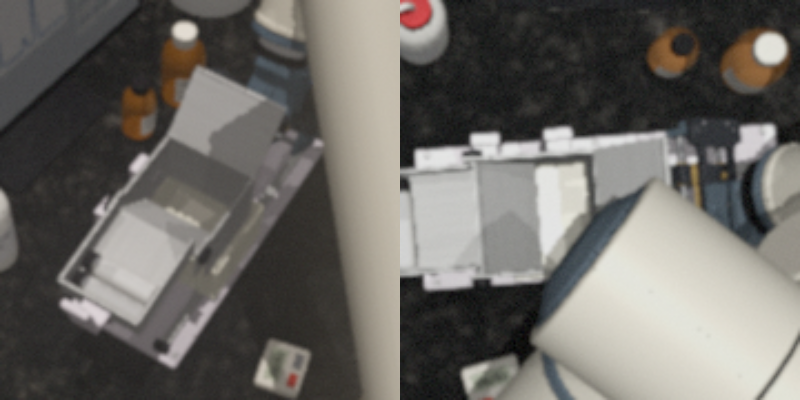

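The box slid freely with the tab. Next I'll release, retreat clear of the flare, go over to the pan and check the box on the way.

```bash
python3 - <<'E'
from h import *
O=tool(-35);g=st(-.001,-.131,.09)
ctrl.command_gripper(1.0);ctrl.move_l(tcp(g,O,.15),vel=.2)
p=tcp(g,O,.15);ctrl.move_l(p+[0,0,.2],vel=.3)
P=tool(15);gp=st(-.001,.235,.227)
ctrl.goto(tcp(gp,P,.16),P);print(ctrl.current_t(),ctrl.current_contact_force())
T=ctrl.read_camera("top")
cs=ctrl.read_camera("side")[130:310,250:430]
cv2.imwrite("pics/d_top.png",T)
cv2.imwrite("pics/d.png",np.hstack([cv2.resize(cs,(400,400)),cv2.resize(T[195:290,322:452],(400,292),interpolation=cv2.INTER_CUBIC).repeat(1,0) if 0 else cv2.resize(T[190:290,352:452],(400,400),interpolation=cv2.INTER_CUBIC)]))
E
```

```text
11.95 [-0.28200042 -0.09968646  0.05875059]
```

View pics/d.png

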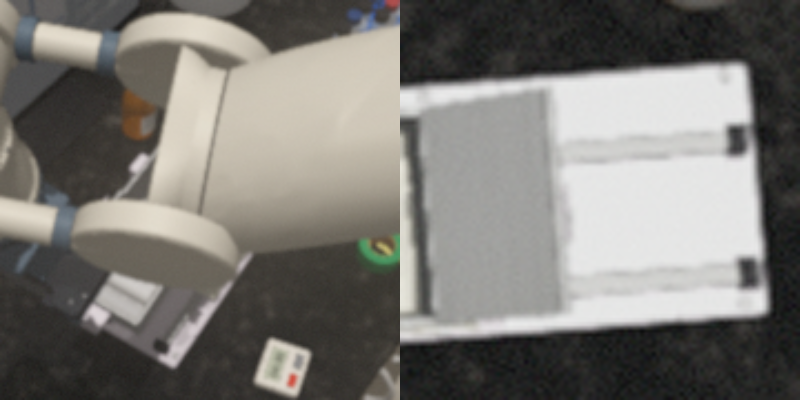

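The side view is blocked by the arm. The top crop shows the box tab's end just peeking out past the flare, at crop (570,215), which is px (394.5,243.5).

```bash
python3 - <<'E'
from h import *
T=cv2.imread("pics/d_top.png");g=cv2.cvtColor(T,6)
for v in(225,231,240,243,246,250,258): print(v,g[v,386:400])
for y in(-.140,-.144,-.148,-.152): print(y,proj("top",st(0,y,.106)).round(1))
print("flare",proj("top",st(.018,-.121,.26)).round(1),proj("top",st(-.018,-.121,.26)).round(1))
print("tab start ref",proj("top",st(0,-.217-.0166,.106)))
g0=cv2.cvtColor(cv2.imread("pics/top0.png"),6);print(g0[238:248:3,418:434])
# box +y rim through mouth row scans
print(g[235:256:6,338:364]); print([ (y,proj("top",st(0,y,.092))[0].round(1)) for y in(.042,.038,-.086)])
E
```

```text
225 [161 156 153 175 189 209 218 213 208 207 203 201 201 205]
231 [162 160 156 167 190 190 198 214 222 222 222 222 224 224]
240 [161 161 156 150 170 187 190 198 218 229 230 230 230 230]
243 [160 159 159 157 168 190 190 188 199 219 229 230 229 230]
246 [158 160 160 158 166 189 193 191 200 219 229 230 229 230]
250 [157 163 158 157 155 176 188 193 208 223 229 231 230 231]
258 [156 156 160 158 156 168 186 192 204 216 220 221 221 220]
-0.14 [389.5 243. ]
-0.144 [391.1 242.8]
-0.148 [392.7 242.7]
-0.152 [394.3 242.6]
flare [391.  231.2] [392.3 247.3]
tab start ref [426.47897929 240.35231588]
[[172 173 175 172 175 175 178 199 209 211 222 231 232 231 232 232]
 [172 171 173 172 173 175 177 194 210 206 203 220 230 232 231 232]
 [170 171 170 172 172 171 171 184 210 209 206 220 230 233 232 231]
 [168 171 170 173 174 177 174 179 197 203 212 225 231 232 231 232]]
[[229 229 228 224 216 214 215 214 213 213 214 214 213 216 217 193 136  89
   70 106 151 162 160 159 161 160]
 [230 230 230 229 222 216 214 215 214 214 215 212 215 216 210 182 138 101
   76 106 156 167 159 157 159 162]
 [230 230 230 230 227 226 228 227 228 228 227 229 226 220 218 210 177 116
   85  78 105 145 158 159 158 160]
 [230 229 231 230 229 228 228 227 228 228 227 228 227 225 221 215 211 176
  110  76 106 159 167 159 159 157]]
[(0.042, np.float64(317.4)), (0.038, np.float64(318.9)), (-0.086, np.float64(367.6))]
```

```bash
python3 - <<'E'
from h import *
g0=cv2.cvtColor(cv2.imread("pics/top0.png"),6)
for v in(226,240,256): print(v,"-y",list(g0[v,388:410]),"\n +y",list(g0[v,344:362]))
for x in(.04,0,-.04):print(x,[(y,proj("top",st(x,y,.092)).round(1).tolist()) for y in(-.172,-.168,-.048,-.044)])
print("plate edge",list(g0[240,436:448]),proj("top",st(0,-.295,.01)))
E
```

```text
226 -y [np.uint8(156), np.uint8(174), np.uint8(193), np.uint8(210), np.uint8(214), np.uint8(214), np.uint8(213), np.uint8(209), np.uint8(178), np.uint8(131), np.uint8(102), np.uint8(103), np.uint8(148), np.uint8(205), np.uint8(215), np.uint8(210), np.uint8(207), np.uint8(209), np.uint8(209), np.uint8(210), np.uint8(209), np.uint8(211)] 
 +y [np.uint8(213), np.uint8(215), np.uint8(216), np.uint8(216), np.uint8(211), np.uint8(179), np.uint8(125), np.uint8(125), np.uint8(173), np.uint8(155), np.uint8(102), np.uint8(78), np.uint8(111), np.uint8(161), np.uint8(168), np.uint8(163), np.uint8(160), np.uint8(160)]
240 -y [np.uint8(159), np.uint8(152), np.uint8(171), np.uint8(191), np.uint8(208), np.uint8(222), np.uint8(227), np.uint8(228), np.uint8(223), np.uint8(197), np.uint8(146), np.uint8(104), np.uint8(98), np.uint8(145), np.uint8(204), np.uint8(219), np.uint8(226), np.uint8(231), np.uint8(232), np.uint8(233), np.uint8(228), np.uint8(210)] 
 +y [np.uint8(202), np.uint8(202), np.uint8(203), np.uint8(204), np.uint8(204), np.uint8(199), np.uint8(167), np.uint8(124), np.uint8(131), np.uint8(
[... 578 characters left out ...]
int8(197), np.uint8(156), np.uint8(131), np.uint8(159), np.uint8(166), np.uint8(130), np.uint8(86), np.uint8(94), np.uint8(134), np.uint8(153), np.uint8(159)]
0.04 [(-0.172, [400.0, 226.8]), (-0.168, [398.4, 226.9]), (-0.048, [351.5, 230.2]), (-0.044, [349.9, 230.3])]
0 [(-0.172, [401.2, 242.4]), (-0.168, [399.6, 242.5]), (-0.048, [352.7, 245.8]), (-0.044, [351.1, 245.9])]
-0.04 [(-0.172, [402.4, 258.1]), (-0.168, [400.9, 258.2]), (-0.048, [353.8, 261.5]), (-0.044, [352.3, 261.6])]
plate edge [np.uint8(231), np.uint8(231), np.uint8(232), np.uint8(233), np.uint8(223), np.uint8(179), np.uint8(96), np.uint8(37), np.uint8(31), np.uint8(37), np.uint8(47), np.uint8(52)] [441.15230842 241.13327891]
```

The rim edges put the original box mid at −108 to −109 (tab end reading is biased by shadow), so after the 86 mm slide the box sits at ≈ −22.5, which is centred. On to the pan.

```bash
python3 - <<'E'
from h import *
def pg(th):
    a=np.radians(th);c,s=np.cos(a),np.sin(a);O=tool(15-th)
    return tcp(st(-.001,.075+.16*c-.037*s,.19+.16*s+.037*c),O),O
P=tool(15);gp=st(-.001,.235,.227)
ctrl.move_l(tcp(gp,P,.06),vel=.2)
print(ctrl.move_l(tcp(gp,P),vel=.06,contact_N=6),ctrl.current_contact_force())
ctrl.command_gripper(0.0);print("w",ctrl.current_grip_width()*91,ctrl.current_contact_force())
if abs(ctrl.current_grip_width()*91-36)<3:
    for th in(5,10,15,20,25):
        p,O=pg(th);print(th,ctrl.move_l(p,vel=.05,ori=O,contact_N=40),ctrl.current_contact_force().round(1))
    print(ctrl.current_t()); ctrl.sleep(1)
T=ctrl.read_camera("top")
cs=ctrl.read_camera("side")[130:310,250:430]
cv2.imwrite("pics/e.png",np.hstack([cv2.resize(cs,(400,400)),cv2.resize(T[180:300,222:342],(400,400))]));print(ctrl.current_t())
E
```

```text
False [-0.06602491  0.35728523  0.43101764]
w 35.86589960275124 [-8.56776601  0.55142326  5.11923145]
5 False [-8.8  0.7  1.6]
10 False [-8.2  1.2  1.5]
15 False [-6.8  0.6  0.8]
20 False [-6.8  1.8  1.6]
25 False [-6.6  0.9  0.2]
16.8583
17.9583
```

View pics/e.png

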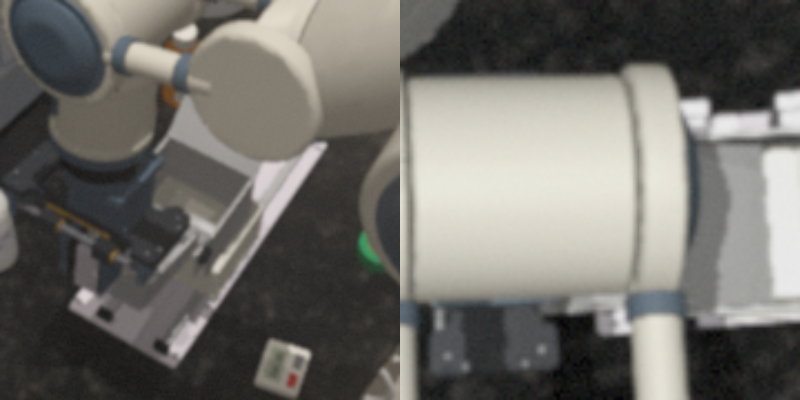

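The side view shows the pan lifted in the gripper, with the arm hiding most of the rest. I'll go on to 40°, release, retreat and check.

```bash
python3 - <<'E'
from h import *
def pg(th):
    a=np.radians(th);c,s=np.cos(a),np.sin(a);O=tool(15-th)
    return tcp(st(-.001,.075+.16*c-.037*s,.19+.16*s+.037*c),O),O
for th in(30,35,40):
    p,O=pg(th);print(th,ctrl.move_l(p,vel=.05,ori=O,contact_N=40),ctrl.current_contact_force().round(1))
print("w",ctrl.current_grip_width()*91); ctrl.sleep(1)
ctrl.command_gripper(1.0);ctrl.move_l(p-.14*O[:,2],vel=.2)
q=ctrl.current_q();q[0]-=70;ctrl.movej(q)
print(ctrl.current_t(),ctrl.current_contact_force())
T=ctrl.read_camera("top");cv2.imwrite("pics/f_top.png",T);S=ctrl.read_camera("side");cv2.imwrite("pics/f_side.png",S)
cv2.imwrite("pics/f.png",np.hstack([cv2.resize(S[130:310,250:430],(400,400)),cv2.resize(T[180:300,270:390],(400,400))]))
E
```

```text
30 False [-5.8  1.2  0.8]
35 False [-6.5 -0.1  0.2]
40 False [-7.1 -0.7 -1. ]
w 35.56402507914531
24.3083 [-0.13378977  0.57654702  0.5873812 ]
```

View pics/f.png

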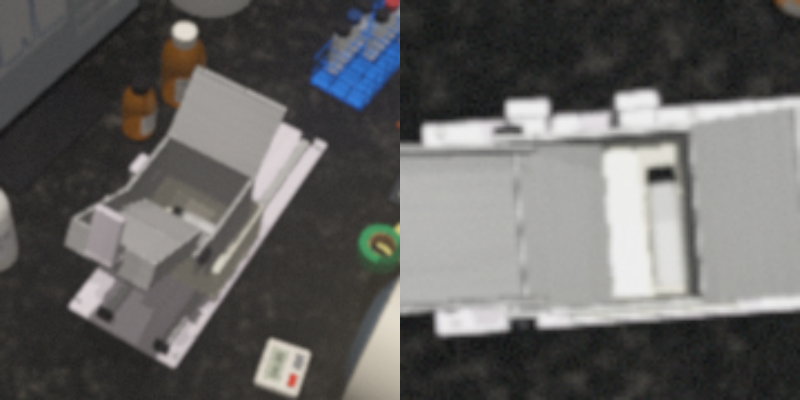

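The pan stands tipped, and one vial shows in the box at top crop (665,230). I'll use the last view to look for the second vial.

```bash
python3 - <<'E'
import cv2,numpy as np
S=cv2.imread("pics/f_side.png");T=cv2.imread("pics/f_top.png")
a=cv2.resize(S[190:260,290:360],(400,400),interpolation=2);b=cv2.resize(T[205:275,240:330],(400,311),interpolation=2);b=cv2.copyMakeBorder(b,0,89,0,0,0)
o=np.hstack([a,b]);o=np.clip((o/255.)**.6*255,0,255).astype('uint8');cv2.imwrite("pics/g.png",o)
E
```

```text
(no output)
```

View pics/g.png

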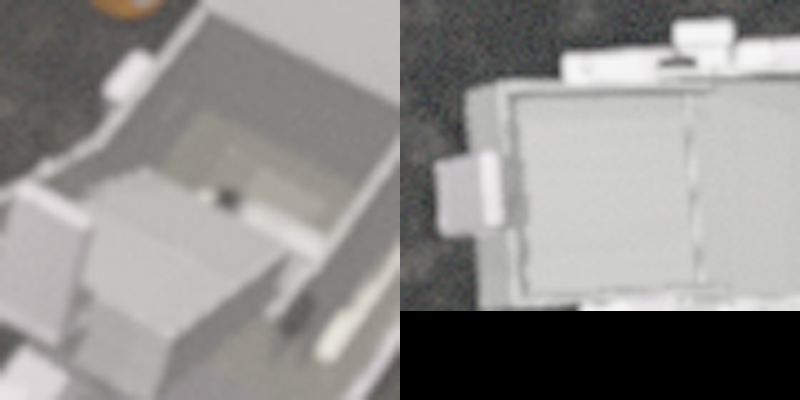

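```bash
python3 - <<'E'
from h import *
p=lambda x,y,z:proj("top",st(x,y,z)).round(1)
print("vial near y?",[(y,p(0,y,.04)) for y in(-.08,-.05,-.02,.01,.03)])
for th in (35,40,45):
    a=np.radians(th);c,s=np.cos(a),np.sin(a)
    e=lambda y,z:(.075+y*c-z*s,.19+y*s+z*c)
    print(th,"tab upper end top",proj("top",st(0,*e(.1657,.0582))).round(1),"side L/R",proj("side",st(.018,*e(.1657,.0582))).round(1),proj("side",st(-.018,*e(.1657,.0582))).round(1))
E
```

```text
vial near y? [(-0.08, array([363.1, 246.1])), (-0.05, array([351.8, 246.9])), (-0.02, array([340.4, 247.7])), (0.01, array([329.1, 248.5])), (0.03, array([321.6, 249. ]))]
35 tab upper end top [254.7 246.9] side L/R [289.9 226. ] [302.8 233.1]
40 tab upper end top [260.5 246.2] side L/R [292.9 220.1] [305.8 227.2]
45 tab upper end top [266.8 245.6] side L/R [296.  214.3] [309.  221.3]
```

The pan is empty at about 39° (tab end at side px (293,222)/(307,229), against 293,220/306,227 predicted for 40°). The visible vial lies at y ≈ −44, exactly where it would rest against a second vial lying on the −y wall. I'll check quickly that the box hasn't moved, then hand in.

```bash
python3 - <<'E'
from h import *
a,b=[cv2.cvtColor(cv2.imread(f"pics/{n}_top.png"),6)[243,386:400].astype(int) for n in "df"]
print(a,b)
if abs(a-b).max()<25: ctrl.sign_off();print("signed",ctrl.current_t())
E
```

```text
[160 159 159 157 168 190 190 188 199 219 229 230 229 230] [168 167 166 163 175 198 202 200 208 226 236 238 237 238]
the job is handed in; nothing more can be done
the job is handed in; nothing more can be done
```

I handed the job in with the box centred under the spout to within a few mm, the pan empty and left tipped at about 39–40°, and one vial seen in the box; I take the second to be beside it, out of sight under the flare.

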